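Make up two mounting kits from the bench stock

TASK

Make up two mounting kits in the low grey trays. The three-pocket tray gets the long narrow U-channel, the longer drilled plate (two holes) and the hex bolt; the two-pocket tray gets the short wide saddle bracket and the shorter drilled plate (three holes). One part to a pocket, whichever pocket you like, laid flat in its middle, brackets open side up and long parts lengthwise in the pocket; leave the angle bracket and the loose nut where they lie.

Things in the scene. Friction and masses are not known exactly. Their poses are not given: they have to be found in the camera images.
- tray_three: low grey tray (dark liner in the pockets) with three pockets in a row, 284 x 150 mm, fixed to the bench for the job. Origin: centre of its underside, on the bench. The pockets follow one another along its x axis, with centres at x = -93, 0 and +93 mm (y = 0); each is 88 mm wide (x) and 140 mm long (y). Pocket floor 4 mm above the bench, lips 5 mm thick with their top 9 mm above the bench
- tray_two: low grey tray (dark liner in the pockets) with two pockets in a row, 191 x 150 mm, fixed to the bench for the job. Origin: centre of its underside, on the bench. Pocket centres at x = -46.5 and +46.5 mm (y = 0); pockets, floor and lips measure as in the three-pocket tray
- channel_mid (a point): long narrow U-channel of bare metal, open upward, 90 mm long (its x) x 32 mm wide over the two upright walls (its y) x 26 mm high (z). Point: centre of the outer box, 13 mm above its underside. Walls 3 mm thick: grasp across both, 32 mm
- saddle_mid (a point): short wide saddle bracket of bare metal, a U open upward, 60 mm (its x, along the walls) x 50 mm wide over the two upright walls (its y) x 35 mm high (z). Point: centre of the outer box, 17.5 mm above its underside. Walls 4 mm thick: grasp across both, 50 mm
- long_plate_mid (a point): longer flat drilled metal bar with two holes, 35 mm (its x) x 110 mm (its y, lengthwise) x 8 mm thick. Point: its centre, 4 mm above its underside
- short_plate_mid (a point): shorter flat drilled metal bar with three holes, 30 mm (its x) x 90 mm (its y, lengthwise) x 8 mm thick. Point: its centre, 4 mm above its underside
- bolt_mid (a point): hex bolt lying on its side, 60 mm long (its y), shank grasped about 16 mm wide across (its x), 16 mm high. Point: its centre, 8 mm above its underside
- angle_mid (a point): surplus L-shaped angle bracket, 35 mm (its x) x 70 mm (its y), one leg upright at its +y end, 45 mm high. Not part of any kit: leave it. Point: centre of its outer box, 22.5 mm above its underside
- nut_mid (a point): surplus loose hex nut, 24 x 21 mm, 11 mm high, hole upward. Not part of any kit: leave it. Point: its centre, 5.5 mm above its underside

How it is judged:
By the outcome, as a careful person would: the job done as asked, in the order asked, and still so for the second after the job is handed in, with the robot touching nothing.
It also fails if it takes over 128 s, if anything falls off the work surface, if the arm or the gripper's body presses on something with over 40 N, if the wrist force passes 120 N, or if a joint passes its speed limit or range.

ROBOT

A 7-joint arm with a two-finger parallel gripper is mounted at the origin on a cart in front of the work surface, level with it; the furniture and walls round the work are solid. World frame = base frame: x ahead of the robot, y to its left, z up, the work surface at z = 0. Lengths are in m, angles in rad, forces in N, time in s.
With the tool pointing down it reaches from about 0.35 to 0.9 m from the base axis. Payload 8.1 kg.
Tool frame: the origin (TCP) lies at the very end of the fingers, on their centre line; the grasp point (between the pads) lies 19 mm behind it (env.grip_point_offset is the distance from the TCP to the grasp point, in m); x points along the fingers, y is the direction in which the jaws open and shut, and the axes are right-handed (so a half turn about x gives the same grasp; the last joint's range is limited). The gripper opens to 85 mm and grips with 20 to 120 N. Pads are 22 mm wide; open, the fingers measure 114 mm over their backs; the gripper's body (76 mm by 85 mm) begins 54 mm behind the grasp point. The pads swing forward as they close: fully open they stand 13 mm farther back than shut.
Start: joints at [-1.307, 0.434, 0.025, 1.573, -0.012, 1.134, -0.075], TCP at [0.224, 0.583, 0.231] pointing down, gripper open.
Joint ranges: [-2.62, 2.62], [-0.44, 2.09], [-1.27, 1.32], [0.08, 2.57], [-1.32, 4.46], [0.12, 2], [-2.74, 2.74]. Speed limits (rad/s): [2.22, 2.22, 3.01, 3.01, 3.14, 3.14, 3.14].

INTERFACE

Orientations are given as [roll, pitch, yaw] about the fixed x, y, z axes, in that order (R = Rz(yaw) Ry(pitch) Rx(roll)).
In Python, from rig import env gives the robot as it stands.
- The arm moves only by the tool send_rows, never from a script. Its argument "series" is a list that holds one entry, the list of rows, each a list of 4 numbers: the shift along the tool's x, y, z in m, then the turn about the tool's x in degrees. A call has 1 to 5 rows; each row shifts and turns the pose as measured when the row begins, along the tool's axes as they then stand; what a row does not reach is not made up. A row lasts 1/10 s, in which the tool goes at most 50 mm and 8.59 degrees, less where a joint would pass 70% of its speed; a pose out of reach is approached as far as the arm can. A call is refused whole if a number of a shift passes 0.05 or a number of a turn 8.59, either way. A call with a gripper value outside its range is refused whole. "claw" is the closure, from 0 (fully open) to 1 (shut), set as the call begins (left out, the last holds). The fingers move at their own pace and stop on an object; the grip force is fixed at half the most. Time passes only in rows, so rows that do not move let the fingers close. It gives the time, the measured TCP pose, the force and the opening at its end, in the units of the state.
- env.read_state(): the state, without advancing time (a new reading comes with each control period).
- env.snapshot(name): name is "scene" or "top"; returns a dict with "img" (400x640x3 uint8, red, green, blue), "vfov" (degrees; the focal length in pixels is half the picture's height over the tangent of half this angle, whatever the lens; pixels are square), "cx", "cy" (the principal point, pixels), "rvec" (rotation vector, rad) and "tvec" (3), from world to camera coordinates, as OpenCV has them. Camera axes: x right, y down, z forward; pixel columns grow to the right and rows downward; lengths in m; the calibration is good to about 2 mm. A picture is of the moment at which its call begins. There is no depth.
- env.close_job(): hands the job in, once; it reports no verdict.
Trained networks look in a picture, given as the dict that the camera call returned (one of the last four; its "shot" number tells which), for a name from the list of things; names that differ only in an ending like _2 or _b are one class to them, and where a whole thing is asked for, a point or a joint stands for the part that bears it (a point fixed in the world has none). Each returns a list of dicts, best first, with "confidence" (0 to 1); they miss things now and then, are a little off and sometimes report something else, mostly with a low value. They report only what shows in the picture. A call takes as long as a camera call.
- env.recognise(query, picture): "rect" ([left, top, right, bottom] in pixels, round what is visible of it).
The state is a dict: "time_s": time; "joint_positions": joint angles; "qvel": joint speeds; "tau": joint torques, N m; "tcp_pos": TCP position; "eef_rot": TCP orientation; "contact_force": force on the tool from outside, world axes, zero at the start; "ft_torque": the same for the moment, N m; "width": finger opening in m.
Only numpy, scipy, OpenCV 4.12 (cv2) and the standard library are available. Lean on these libraries where they do the work, as an engineer would, in place of code of your own. Each camera call takes 0.05 s, during which the arm holds its last target. There are 200 camera calls.

## Working session

There is one attempt and no reset: what is moved stays moved. The work goes in short steps, Python scripts to look and compute and a tool call to move; the robot and the scene stay as the last step left them, time stands still between calls to the robot, and variables do not carry over. Pictures are saved under pics/ and viewed, about 12 in all and at most 16, crops included, and the job is handed in when it is done.

Besides the shell and the picture viewer there is one more tool, called by a JSON object that holds its "op" and its "data", one argument or row to a line. send_rows: Moves the arm, as the interface text tells. Its arguments: {"type":"object","properties":{"series":{"type":"array","items":{"type":"array","items":{"type":"array","items":{"type":"number"}}}},"claw":{"type":"number"}},"required":["series"]}

```bash
ls; mkdir -p pics; python3 - <<'E'
from rig import env
import cv2
s=env.read_state(); print({k:s[k] for k in('time_s','tcp_pos','eef_rot','width','contact_force')}, env.grip_point_offset)
for n in('top','scene'):
    p=env.snapshot(n); cv2.imwrite(f'pics/{n}0.png',p['img'][:,:,::-1]); print(n,p['vfov'],p['cx'],p['cy'],p['rvec'],p['tvec'])
    for q in['tray_three','tray_two','channel_mid','saddle_mid','long_plate_mid','short_plate_mid','bolt_mid','angle_mid','nut_mid']:
        print(q,[( [round(float(v)) for v in r['rect']],round(r['confidence'],2)) for r in env.recognise(q,p)[:2]])
E
```

```text
pics
{'time_s': 0.0, 'tcp_pos': array([0.22401394, 0.58293994, 0.230524  ]), 'eef_rot': array([-1.47031656,  1.56921605, -1.83716281]), 'width': 0.08529523264933657, 'contact_force': array([-0.14214495, -0.28692375, -0.09499274])} 0.0187
top 42.714486178418625 327.0281374740205 198.64845079557196 [ 2.11271958 -2.13809891  0.14315724] [-0.02844879  0.50822039  1.24889326]
tray_three [([294, 134, 403, 192], 0.87), ([452, 190, 460, 215], 0.25)]
tray_two [([189, 141, 266, 198], 0.7)]
channel_mid [([419, 221, 434, 258], 0.75)]
saddle_mid [([249, 219, 273, 242], 0.87)]
long_plate_mid [([212, 221, 227, 265], 0.63), ([335, 213, 353, 249], 0.34)]
short_plate_mid [([336, 214, 351, 249], 0.71)]
bolt_mid [([455, 192, 458, 219], 0.44)]
angle_mid [([376, 225, 390, 255], 0.66)]
nut_mid [([295, 228, 302, 234], 0.38)]
scene 52.23585210358901 316.0334101336921 201.9542770518698 [ 2.18559079 -0.84851833  0.39326897] [-0.42308349  0.22941027  0.68855991]
tray_three [([284, 158, 419, 252], 0.79)]
tray_two [([222, 117, 301, 170], 0.75), ([217, 169, 250, 196], 0.25)]
channel_mid [([324, 279, 375, 322], 0.77)]
saddle_mid [([217, 167, 248, 196], 0.94)]
long_plate_mid [([176, 162, 222, 190], 0.9)]
short_plate_mid [([270, 221, 306, 252], 0.56)]
bolt_mid [([406, 290, 427, 314], 0.52)]
angle_mid [([294, 256, 332, 284], 0.95)]
nut_mid [([246, 204, 260, 211], 0.55)]
```

```bash
python3 - <<'E'
import cv2
a=cv2.imread('pics/top0.png');cv2.imwrite('pics/top0c.png',cv2.resize(a[115:285,170:480],None,fx=2.58,fy=2.58,interpolation=cv2.INTER_CUBIC))
E
```

```text
(no output)
```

View pics/scene0.png

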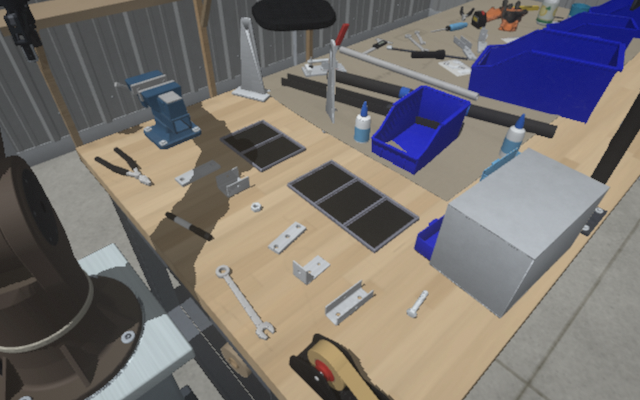

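View pics/top0c.png

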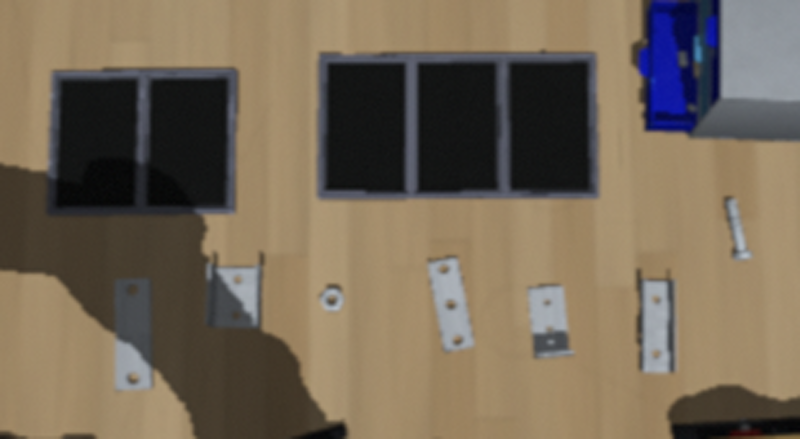

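The scene picture shows the parts lying flat, open sides up, with the three-pocket tray at about (352,205), the two-pocket tray at (262,145) and the bolt at (417,303). In the top crop they are laid out left to right, with edges clear enough to measure. Next I back-project the corners and overlay the models.

```bash
cat > h.py <<'E'
import numpy as np, cv2
from scipy.spatial.transform import Rotation as Ro
def K(p):
    f=p['img'].shape[0]/2/np.tan(np.radians(p['vfov']/2)); return np.array([[f,0,p['cx']],[0,f,p['cy']],[0,0,1.]])
def unproj(p,uv,z):
    R=cv2.Rodrigues(np.array(p['rvec'],float))[0]; t=np.array(p['tvec'],float); c=-R.T@t
    d=(R.T@np.linalg.inv(K(p))@np.c_[np.array(uv,float),np.ones(len(uv))].T).T
    return c+d*((z-c[2])/d[:,2])[:,None]
def proj(p,X): return cv2.projectPoints(np.array(X,float).reshape(-1,3),np.array(p['rvec'],float),np.array(p['tvec'],float),K(p),None)[0].reshape(-1,2)
SZ=dict(tray_three=(.284,.150,.009),tray_two=(.191,.150,.009),channel=(.09,.032,.026),saddle=(.06,.05,.035),long=(.035,.11,.008),short=(.03,.09,.008),bolt=(.016,.06,.016))
def box(n,x,y,a,z0=0):
    lx,ly,h=SZ[n]; q=np.array([[-1,-1],[1,-1],[1,1],[-1,1]])*[lx/2,ly/2]; c,s=np.cos(a),np.sin(a)
    q=q@np.array([[c,s],[-s,c]])+[x,y]; return np.r_[np.c_[q,np.full(4,z0)],np.c_[q,np.full(4,z0+h)]]
def draw(im,p,n,x,y,a,z0=0,s=1,o=(0,0)):
    P=((proj(p,box(n,x,y,a,z0))-o+.5)*s*16).astype(np.int32)
    cv2.polylines(im,[P[:4]],True,(0,255,0),1,cv2.LINE_AA,4); cv2.polylines(im,[P[4:]],True,(0,0,255),1,cv2.LINE_AA,4)
def tool(s): return Ro.from_euler('xyz',s['eef_rot']).as_matrix()
E
cat > m.py <<'E'
from h import *; from rig import env
p=env.snapshot('top')
Q=dict(tray_three=([(319,54),(596,54),(598,196),(319,196)],.009),tray_two=([(53,71),(237,70),(235,211),(48,212)],.009),
long=([(116,280),(151,279),(152,390),(115,390)],.008),short=([(429,260),(459,256),(473,346),(443,351)],.008),
channel=([(641,280),(673,280),(673,372),(640,371)],.0),saddle=([(210,267),(263,267),(261,327),(208,327)],.0),bolt=([(727,198),(735,197),(749,257),(734,259)],.008))
im=cv2.resize(p['img'][115:285,170:480,::-1],None,fx=2.58,fy=2.58,interpolation=cv2.INTER_CUBIC)
for n,(c,z) in Q.items():
    X=unproj(p,np.array(c)/2.58+[170,115]-.5,z)
    m=X.mean(0); d=(X[2]+X[3]-X[0]-X[1])[:2]; L=np.linalg.norm(d)/2; W=np.linalg.norm(X[1]+X[2]-X[0]-X[3])/2
    ang=np.arctan2(-d[1],-d[0]) # direction of image-up edge, world
    a=ang if n in('channel','saddle') else ang-np.pi/2
    print(n,m.round(4),'len %.4f wid %.4f lengthdir %.1f'%(L,W,np.degrees(ang)))
    draw(im,p,n,m[0],m[1],a,0,2.58,(170,115))
cv2.imwrite('pics/ov1.png',im)
s=env.read_state();print(tool(s).round(3))
R=cv2.Rodrigues(p['rvec'])[0];print('cam',-R.T@p['tvec'])
E
python3 m.py
```

```text
tray_three [ 0.6073 -0.0864  0.009 ] len 0.1472 wid 0.2811 lengthdir -0.5
tray_two [0.5958 0.2333 0.009 ] len 0.1466 wid 0.1896 lengthdir -0.1
long [0.3989 0.2387 0.008 ] len 0.1097 wid 0.0360 lengthdir 1.3
short [ 0.4263 -0.077   0.008 ] len 0.0909 wid 0.0301 lengthdir 7.9
channel [ 0.4022 -0.2803  0.    ] len 0.0906 wid 0.0320 lengthdir -2.6
saddle [0.4359 0.1386 0.    ] len 0.0603 wid 0.0533 lengthdir -1.3
bolt [ 0.4979 -0.3615  0.008 ] len 0.0614 wid 0.0115 lengthdir 6.9
[[ 0.     0.359  0.933]
 [ 0.     0.933 -0.359]
 [-1.     0.     0.   ]]
cam [ 0.30119123 -0.06719226  1.31285974]
```

View pics/ov1.png

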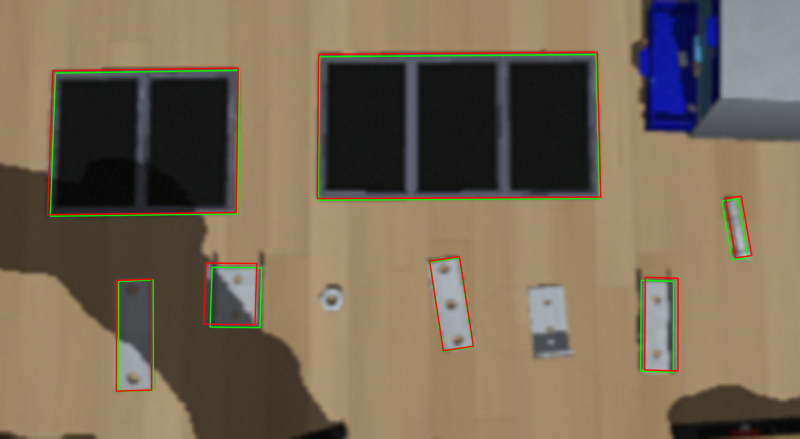

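The overlay fits the trays and plates to about a millimetre or two. The walled brackets are less certain, so I check those in the oblique view.

```bash
cat > m2.py <<'E'
from h import *; from rig import env
p=env.snapshot('scene'); r=np.radians
o=(160,130);s=2.9
im=cv2.resize(p['img'][130:330,160:435,::-1],None,fx=s,fy=s,interpolation=cv2.INTER_CUBIC)
for n,x,y,a in [('tray_three',.607,-.0865,-90.5),('long',.399,.2387,-89),('short',.4263,-.077,-82),('channel',.402,-.2795,-2.6),('saddle',.436,.137,-1.3),('bolt',.498,-.3615,-83)]: draw(im,p,n,x,y,r(a),0,s,o)
cv2.imwrite('pics/ov2.png',im)
E
python3 m2.py
```

```text
(no output)
```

View pics/ov2.png

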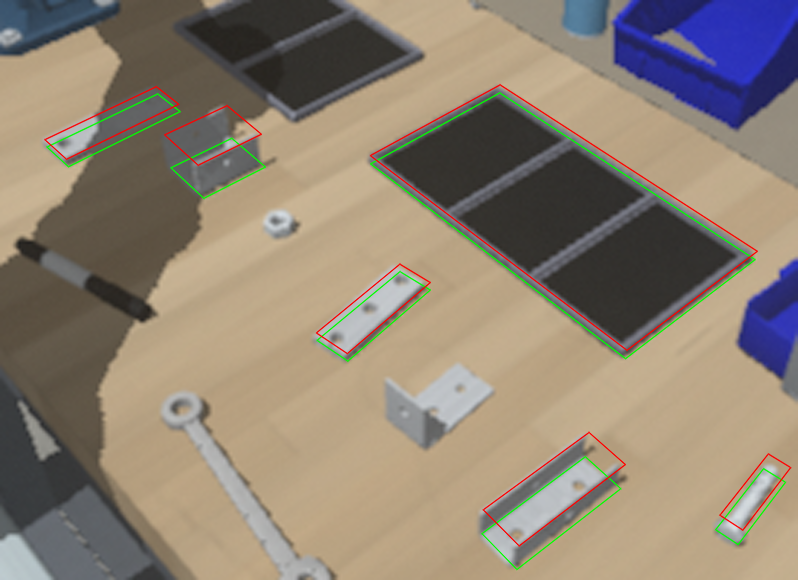

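Both overlays agree to within about 3 mm. First I align the jaws with the world axes and go towards the channel.

{"op": "send_rows", "data": {
  "series": [
    [[0, 0, 0, -6.1], [0, 0, 0, -6.1], [0, 0, 0, -6.2], [0, 0, 0, -1], [0, 0, 0, 0]]
  ],
  "claw": 0.4
}}

```text
time_s: 1.6
tcp_pos: [0.2241, 0.5834, 0.2313]
eef_rot: [-0.339, 1.571, -0.358]
contact_force: [-0.4, 1.6, -0.2]
width: 0.0514
```

{"op": "send_rows", "data": {
  "series": [
    [[0, -0.04, 0.018, 0], [0, -0.04, 0.018, 0], [0, -0.04, 0.018, 0], [0, -0.04, 0.018, 0], [0, -0.04, 0.018, 0]]
  ]
}}

```text
time_s: 2.1
tcp_pos: [0.3079, 0.3812, 0.2298]
eef_rot: [2.099, 1.567, 2.076]
contact_force: [0.9, 0.3, 0.2]
width: 0.0515
```

{"op": "send_rows", "data": {
  "series": [
    [[0, -0.04, 0.018, 0], [0, -0.04, 0.018, 0], [0, -0.04, 0.018, 0], [0, -0.04, 0.018, 0], [0, -0.04, 0.018, 0]]
  ]
}}

```text
time_s: 2.6
tcp_pos: [0.3944, 0.1703, 0.23]
eef_rot: [1.553, 1.563, 1.514]
contact_force: [2.3, 0.0, -0.1]
width: 0.0512
```

{"op": "send_rows", "data": {
  "series": [
    [[0, -0.045, 0, 0], [0, -0.045, 0, 0], [0, -0.045, 0, 0], [0, -0.045, 0, 0], [0, -0.045, 0, 0]]
  ]
}}

```text
time_s: 3.1
tcp_pos: [0.3856, -0.0631, 0.2296]
eef_rot: [1.075, 1.558, 1.019]
contact_force: [1.2, 0.5, 0.4]
width: 0.0511
```

{"op": "send_rows", "data": {
  "series": [
    [[0, -0.045, 0, 0], [0, -0.045, 0, 0], [0, -0.045, 0, 0], [0, -0.045, 0, 0], [0, 0, 0, 0]]
  ]
}}

```text
time_s: 3.6
tcp_pos: [0.3726, -0.256, 0.2299]
eef_rot: [0.612, 1.554, 0.535]
contact_force: [-0.4, 0.7, 0.7]
width: 0.0512
```

```bash
cat > go.py <<'E'
# go.py x y z dir(deg of y_tool): remaining motion, tool axes
import sys; from h import *; from rig import env
s=env.read_state(); R=tool(s); t=np.array([float(v) for v in sys.argv[1:4]]); a=float(sys.argv[4])
d=R.T@(t-s['tcp_pos']); cur=np.degrees(np.arctan2(R[1,1],R[0,1]))
print('t',round(s['time_s'],2),'pos',s['tcp_pos'].round(4),'left(tool)',d.round(4),'turn',round(cur-a,2),'q7',round(s['joint_positions'][6],2),'F',np.round(s['contact_force'],1),'w',round(s['width'],4),'tilt x',R[:,0].round(3))
E
python3 go.py .402 -.2795 .03 87.4
```

```text
t 3.6 pos [ 0.3726 -0.256   0.2299] left(tool) [ 0.2001 -0.0231  0.0284] turn -1.8 q7 2.13 F [-0.4  0.7  0.7] w 0.0512 tilt x [ 0.014  0.009 -1.   ]
```

{"op": "send_rows", "data": {
  "series": [
    [[0.035, -0.0115, 0.0142, -0.9], [0.035, -0.0115, 0.0142, -0.9], [0.035, 0, 0, 0], [0.03, 0, 0, 0], [0, 0, 0, 0]]
  ]
}}

```text
time_s: 4.1
tcp_pos: [0.4054, -0.2825, 0.093]
eef_rot: [0.341, 1.548, 0.281]
contact_force: [0.5, 0.0, 0.2]
width: 0.0511
```

```bash
python3 go.py .402 -.2795 .007 87.4
```

```text
t 4.1 pos [ 0.4054 -0.2825  0.093 ] left(tool) [ 0.0859  0.0021 -0.0054] turn -0.83 q7 2.39 F [0.5 0.  0.2] w 0.0511 tilt x [ 0.022  0.006 -1.   ]
```

{"op": "send_rows", "data": {
  "series": [
    [[0.02, 0.002, -0.005, -0.8], [0.02, 0, 0, 0], [0.02, 0, 0, 0], [0.015, 0, 0, 0], [0.008, 0, 0, 0]]
  ]
}}

```text
time_s: 4.6
tcp_pos: [0.4076, -0.2798, 0.0144]
eef_rot: [0.197, 1.54, 0.145]
contact_force: [-0.1, 0.3, 0.5]
width: 0.0511
```

```bash
python3 go.py .402 -.2795 .007 87.4
```

```text
t 4.6 pos [ 0.4076 -0.2798  0.0144] left(tool) [ 0.0072 -0.0001 -0.0058] turn -0.37 q7 2.51 F [-0.1  0.3  0.5] w 0.0511 tilt x [ 0.031  0.004 -1.   ]
```

{"op": "send_rows", "data": {
  "series": [
    [[0.007, 0, -0.006, -0.4], [0, 0, 0, 0]]
  ]
}}

```text
time_s: 4.8
tcp_pos: [0.4024, -0.2793, 0.0081]
eef_rot: [0.18, 1.538, 0.135]
contact_force: [-0.1, -0.2, -0.4]
width: 0.051
```

{"op": "send_rows", "data": {
  "series": [
    [[0, 0, 0, 0], [0, 0, 0, 0], [0, 0, 0, 0], [0, 0, 0, 0]]
  ],
  "claw": 1
}}

```text
time_s: 5.2
tcp_pos: [0.4036, -0.28, 0.0106]
eef_rot: [0.137, 1.535, 0.091]
contact_force: [-0.0, -0.0, -0.6]
width: 0.0307
```

```bash
python3 go.py .607 -.1795 .15 89.5
```

```text
t 5.2 pos [ 0.4036 -0.28    0.0106] left(tool) [-0.1317  0.1103  0.2034] turn -2.12 q7 2.52 F [-0.  -0.  -0.6] w 0.0307 tilt x [ 0.035  0.003 -0.999]
```

{"op": "send_rows", "data": {
  "series": [
    [[-0.04, 0, 0, 0], [-0.04, 0, 0, 0], [0, 0.027, 0.05, -0.7], [0, 0.027, 0.05, -0.7], [0, 0.027, 0.05, -0.7]]
  ]
}}

```text
time_s: 5.7
tcp_pos: [0.5367, -0.2154, 0.0996]
eef_rot: [0.085, 1.537, 0.062]
contact_force: [0.8, -0.4, -0.5]
width: 0.0306
```

```bash
python3 go.py .606 -.1795 .04 89.5
```

```text
t 5.7 pos [ 0.5367 -0.2154  0.0996] left(tool) [0.062  0.0373 0.0664] turn -0.81 q7 2.21 F [ 0.8 -0.4 -0.5] w 0.0306 tilt x [ 0.034  0.002 -0.999]
```

{"op": "send_rows", "data": {
  "series": [
    [[0, 0.02, 0.035, -0.8], [0.02, 0.015, 0.03, 0], [0.04, 0, 0, 0], [0, 0, 0, 0]]
  ]
}}

```text
time_s: 6.1
tcp_pos: [0.6159, -0.1717, 0.0419]
eef_rot: [0.092, 1.529, 0.096]
contact_force: [-1.7, -0.3, -0.6]
width: 0.0308
```

```bash
python3 go.py .607 -.1795 .015 89.5
```

```text
t 6.1 pos [ 0.6159 -0.1717  0.0419] left(tool) [ 0.0264 -0.0078 -0.01  ] turn 0.73 q7 2.16 F [-1.7 -0.3 -0.6] w 0.0308 tilt x [ 0.041  0.004 -0.999]
```

{"op": "send_rows", "data": {
  "series": [
    [[0.012, -0.008, -0.009, 0.7], [0.012, 0, 0, 0], [0, 0, 0, 0]]
  ]
}}

```text
time_s: 6.4
tcp_pos: [0.6085, -0.1801, 0.0191]
eef_rot: [0.097, 1.529, 0.089]
contact_force: [0.4, -0.3, -0.6]
width: 0.0304
```

```bash
python3 go.py .606 -.1795 .0145 89.5
```

```text
t 6.4 pos [ 0.6085 -0.1801  0.0191] left(tool) [ 0.0045  0.0006 -0.0027] turn 0.01 q7 2.19 F [ 0.4 -0.3 -0.6] w 0.0304 tilt x [ 0.042  0.004 -0.999]
```

{"op": "send_rows", "data": {
  "series": [
    [[0.004, 0, -0.003, 0], [0, 0, 0, 0]]
  ]
}}

```text
time_s: 6.6
tcp_pos: [0.6063, -0.1806, 0.0167]
eef_rot: [0.087, 1.527, 0.078]
contact_force: [0.6, 0.1, -1.2]
width: 0.0309
```

{"op": "send_rows", "data": {
  "series": [
    [[0, 0, 0, 0], [0, 0, 0, 0], [0, 0, 0, 0]]
  ],
  "claw": 0.4
}}

```text
time_s: 6.9
tcp_pos: [0.6076, -0.1809, 0.0188]
eef_rot: [0.074, 1.523, 0.065]
contact_force: [-0.3, 0.1, 1.0]
width: 0.0516
```

{"op": "send_rows", "data": {
  "series": [
    [[-0.04, 0, 0, 0], [-0.04, 0, 0, 0], [-0.02, 0, 0, 0]]
  ]
}}

```text
time_s: 7.2
tcp_pos: [0.601, -0.1804, 0.1187]
eef_rot: [0.11, 1.53, 0.101]
contact_force: [0.8, 0.0, 0.6]
width: 0.0514
```

```bash
python3 go.py .498 -.3615 .1 96.9; cat > bolt.py <<'E'
from h import *; from rig import env
p=env.snapshot('top'); o=(370,115);s=5
im=cv2.resize(p['img'][115:235,370:480,::-1],None,fx=s,fy=s,interpolation=cv2.INTER_CUBIC)
draw(im,p,'channel',.606,-.1795,np.radians(-.5),.004,s,o); draw(im,p,'bolt',.498,-.3615,np.radians(-83),0,s,o)
cv2.imwrite('pics/b1.png',im)
E
python3 bolt.py
```

```text
t 7.2 pos [ 0.601  -0.1804  0.1187] left(tool) [ 0.0137 -0.1821 -0.102 ] turn -7.41 q7 2.12 F [0.8 0.  0.6] w 0.0514 tilt x [ 0.041  0.004 -0.999]
```

View pics/b1.png

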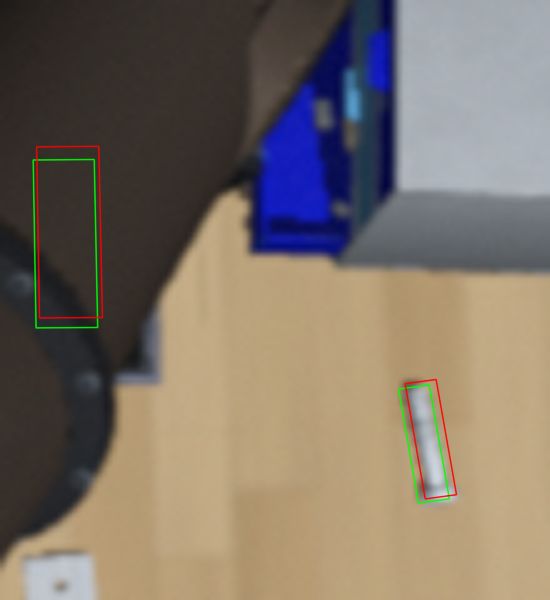

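Channel is released, though the arm hides it in this view. The bolt lies at crop (428,440), where I expected it. Joint 7 is near its limit, so I take the bolt with the jaws almost square to the world axes. I retract first, then go sideways, to stay clear of the box.

{"op": "send_rows", "data": {
  "series": [
    [[0, 0, -0.05, 0], [0, -0.01, -0.05, 0], [0, -0.05, -0.005, 0], [0, -0.05, 0, 0], [0, -0.05, 0, 0]]
  ],
  "claw": 0.5
}}

```text
time_s: 7.75
tcp_pos: [0.4936, -0.3316, 0.1146]
eef_rot: [0.28, 1.525, 0.286]
contact_force: [1.2, 0.0, 1.0]
width: 0.0427
```

```bash
python3 go.py .498 -.3615 .05 90
```

```text
t 7.75 pos [ 0.4936 -0.3316  0.1146] left(tool) [ 0.0644 -0.0307  0.0014] turn 0.39 q7 2.46 F [1.2 0.  1. ] w 0.0427 tilt x [ 0.044  0.013 -0.999]
```

{"op": "send_rows", "data": {
  "series": [
    [[0.02, -0.03, 0, 0], [0.045, 0, -0.002, 0]]
  ]
}}

```text
time_s: 7.95
tcp_pos: [0.4962, -0.3742, 0.0543]
eef_rot: [0.009, 1.516, 0.008]
contact_force: [1.2, 0.7, -1.4]
width: 0.0426
```

```bash
python3 go.py .498 -.3615 .006 90
```

```text
t 7.95 pos [ 0.4962 -0.3742  0.0543] left(tool) [ 0.0483  0.0127 -0.0009] turn -0.07 q7 2.56 F [ 1.2  0.7 -1.4] w 0.0426 tilt x [ 0.055  0.    -0.998]
```

{"op": "send_rows", "data": {
  "series": [
    [[0.02, 0.013, 0, 0], [0.022, 0, -0.002, 0], [0, 0, 0, 0]]
  ]
}}

```text
time_s: 8.25
tcp_pos: [0.4928, -0.3617, 0.0057]
eef_rot: [0.062, 1.522, 0.056]
contact_force: [-0.0, 0.4, -0.1]
width: 0.0426
```

```bash
python3 go.py .498 -.3615 .006 90
```

```text
t 8.25 pos [ 0.4928 -0.3617  0.0057] left(tool) [-0.      0.0002  0.0052] turn -0.32 q7 2.58 F [-0.   0.4 -0.1] w 0.0426 tilt x [ 0.049  0.003 -0.999]
```

{"op": "send_rows", "data": {
  "series": [
    [[0, 0, 0.005, 0], [0, 0, 0, 0]]
  ]
}}

```text
time_s: 8.45
tcp_pos: [0.4988, -0.3622, 0.0072]
eef_rot: [0.052, 1.521, 0.046]
contact_force: [-0.2, -0.3, 0.7]
width: 0.0426
```

{"op": "send_rows", "data": {
  "series": [
    [[0, 0, 0, 0], [0, 0, 0, 0], [0, 0, 0, 0], [0, 0, 0, 0], [0, 0, 0, 0]]
  ],
  "claw": 1
}}

```text
time_s: 8.95
tcp_pos: [0.5013, -0.3632, 0.0112]
eef_rot: [-0.005, 1.516, -0.01]
contact_force: [0.7, 0.2, -1.5]
width: 0.015
```

```bash
python3 go.py .607 -.0865 .1 89.5
```

```text
t 8.95 pos [ 0.5013 -0.3632  0.0112] left(tool) [-0.083   0.2771  0.1092] turn 0.24 q7 2.57 F [ 0.7  0.2 -1.5] w 0.015 tilt x [ 0.055 -0.001 -0.998]
```

{"op": "send_rows", "data": {
  "series": [
    [[-0.045, 0, 0, 0], [-0.04, 0, 0, 0], [0, 0.045, 0, 0], [0, 0.045, 0, 0], [0, 0.045, 0.02, 0]]
  ]
}}

```text
time_s: 9.45
tcp_pos: [0.5138, -0.2342, 0.1003]
eef_rot: [-0.087, 1.516, -0.106]
contact_force: [0.2, -0.6, -0.0]
width: 0.0144
```

{"op": "send_rows", "data": {
  "series": [
    [[0, 0.045, 0.025, 0], [0, 0.045, 0.025, 0], [0, 0.03, 0.025, 0], [0, 0, 0, 0]]
  ]
}}

```text
time_s: 9.85
tcp_pos: [0.5943, -0.1041, 0.1046]
eef_rot: [-0.007, 1.514, -0.018]
contact_force: [0.1, 0.7, -1.4]
width: 0.0149
```

```bash
python3 go.py .609 -.0865 .03 89.5
```

```text
t 9.85 pos [ 0.5943 -0.1041  0.1046] left(tool) [0.0753 0.0178 0.0102] turn -0.13 q7 2.02 F [ 0.1  0.7 -1.4] w 0.0149 tilt x [ 0.057 -0.001 -0.998]
```

{"op": "send_rows", "data": {
  "series": [
    [[0.035, 0.018, 0.01, 0], [0.035, 0, 0, 0], [0.005, 0, 0, 0]]
  ]
}}

```text
time_s: 10.15
tcp_pos: [0.6115, -0.0844, 0.0302]
eef_rot: [-0.009, 1.509, -0.016]
contact_force: [-1.5, -1.3, 0.3]
width: 0.0146
```

```bash
python3 go.py .609 -.0865 .0145 89.5
```

```text
t 10.15 pos [ 0.6115 -0.0844  0.0302] left(tool) [ 0.0155 -0.0021 -0.0035] turn 0.08 q7 2.05 F [-1.5 -1.3  0.3] w 0.0146 tilt x [ 0.061 -0.001 -0.998]
```

{"op": "send_rows", "data": {
  "series": [
    [[0.014, -0.002, -0.003, 0], [0.002, 0, 0, 0]]
  ]
}}

```text
time_s: 10.35
tcp_pos: [0.6089, -0.0874, 0.0141]
eef_rot: [-0.013, 1.511, -0.021]
contact_force: [0.4, -0.2, -0.2]
width: 0.0148
```

```bash
python3 go.py .609 -.0865 .0145 89.5
```

```text
t 10.35 pos [ 0.6089 -0.0874  0.0141] left(tool) [-0.0004  0.0009  0.0001] turn 0.03 q7 2.07 F [ 0.4 -0.2 -0.2] w 0.0148 tilt x [ 0.06  -0.001 -0.998]
```

{"op": "send_rows", "data": {
  "series": [
    [[0.002, 0, 0, 0], [0.001, 0, 0, 0]]
  ]
}}

```text
time_s: 10.55
tcp_pos: [0.6103, -0.0886, 0.014]
eef_rot: [-0.007, 1.508, -0.017]
contact_force: [0.6, 0.0, 0.2]
width: 0.0151
```

{"op": "send_rows", "data": {
  "series": [
    [[0.001, 0, 0, 0], [0.001, 0, 0, 0], [0, 0, 0, 0]]
  ],
  "claw": 0.5
}}

```text
time_s: 10.85
tcp_pos: [0.6119, -0.0897, 0.0147]
eef_rot: [-0.012, 1.504, -0.023]
contact_force: [-0.5, -0.0, -0.0]
width: 0.0424
```

{"op": "send_rows", "data": {
  "series": [
    [[-0.045, 0, 0, 0], [-0.045, 0, 0, 0], [0, 0, -0.045, 0], [0, 0.03, -0.045, 0], [0, 0.045, -0.045, 0]]
  ]
}}

```text
time_s: 11.35
tcp_pos: [0.4832, -0.0255, 0.1001]
eef_rot: [-0.063, 1.495, -0.082]
contact_force: [0.8, 2.1, 0.3]
width: 0.0426
```

{"op": "send_rows", "data": {
  "series": [
    [[0, 0.045, -0.045, 0], [0, 0.045, -0.01, 0], [0, 0.045, 0, 0], [0, 0.045, 0, 0], [0, 0.03, 0, 0]]
  ]
}}

```text
time_s: 11.85
tcp_pos: [0.4336, 0.1819, 0.097]
eef_rot: [-0.001, 1.497, -0.024]
contact_force: [1.1, -0.4, -1.3]
width: 0.0427
```

```bash
python3 go.py .399 .2387 .05 91.3; python3 - <<'E'
from h import *; from rig import env
p=env.snapshot('top'); o=(280,115);s=5
im=cv2.resize(p['img'][115:215,280:420,::-1],None,fx=s,fy=s,interpolation=cv2.INTER_CUBIC)
draw(im,p,'channel',.606,-.1795,np.radians(-.5),.004,s,o); draw(im,p,'bolt',.607,-.0865,np.radians(-90.5),.004,s,o)
cv2.imwrite('pics/b2.png',im)
E
```

```text
t 11.85 pos [0.4336 0.1819 0.097 ] left(tool) [ 0.0442  0.056  -0.0392] turn -2.59 q7 1.36 F [ 1.1 -0.4 -1.3] w 0.0427 tilt x [ 0.073 -0.002 -0.997]
```

View pics/b2.png

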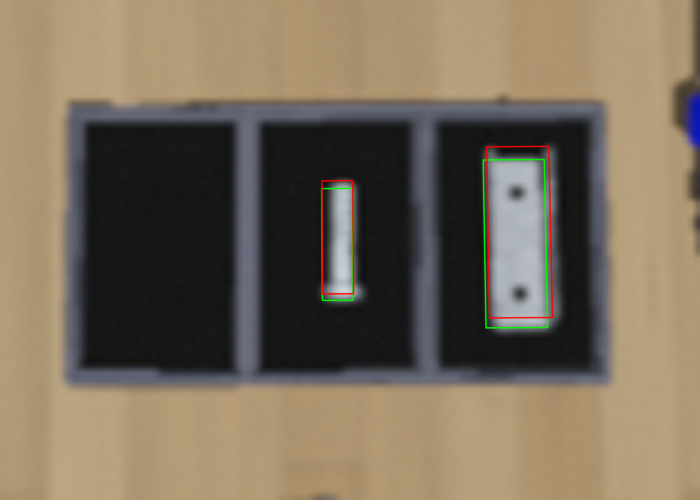

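Bolt and channel lie within about 2 mm of their pocket middles: bolt around crop (341,240), channel around (519,242). Next is the long plate.

{"op": "send_rows", "data": {
  "series": [
    [[0, 0.045, -0.04, -2.6], [0.045, 0.01, 0, 0], [0, 0, 0, 0]]
  ],
  "claw": 0.4
}}

```text
time_s: 12.2
tcp_pos: [0.4063, 0.238, 0.0497]
eef_rot: [0.009, 1.493, 0.052]
contact_force: [0.4, -1.5, 0.0]
width: 0.0514
```

```bash
python3 go.py .399 .2387 .004 91.3
```

```text
t 12.2 pos [0.4063 0.238  0.0497] left(tool) [ 0.045   0.001  -0.0107] turn 1.18 q7 1.36 F [ 0.4 -1.5  0. ] w 0.0514 tilt x [ 0.077  0.004 -0.997]
```

{"op": "send_rows", "data": {
  "series": [
    [[0.025, 0.001, -0.01, 1.2], [0.015, 0, 0, 0], [0.005, 0, 0, 0]]
  ]
}}

```text
time_s: 12.5
tcp_pos: [0.4014, 0.2391, 0.0064]
eef_rot: [0.065, 1.491, 0.086]
contact_force: [0.1, -0.8, -0.2]
width: 0.0512
```

```bash
python3 go.py .399 .2387 .003 91.3
```

```text
t 12.5 pos [0.4014 0.2391 0.0064] left(tool) [ 0.0032 -0.0003 -0.0026] turn -0.09 q7 1.41 F [ 0.1 -0.8 -0.2] w 0.0512 tilt x [ 0.079  0.007 -0.997]
```

{"op": "send_rows", "data": {
  "series": [
    [[0.004, 0, -0.003, 0], [0.002, 0, 0, 0]]
  ]
}}

```text
time_s: 12.7
tcp_pos: [0.4002, 0.2381, 0.0021]
eef_rot: [0.088, 1.489, 0.105]
contact_force: [1.0, 0.0, -0.3]
width: 0.0515
```

{"op": "send_rows", "data": {
  "series": [
    [[0.001, 0, 0, 0], [0.001, 0, 0, 0], [0.001, 0, 0, 0], [0, 0, 0, 0]]
  ],
  "claw": 1
}}

```text
time_s: 13.1
tcp_pos: [0.4013, 0.2381, 0.003]
eef_rot: [0.141, 1.487, 0.156]
contact_force: [0.4, 0.7, 0.3]
width: 0.0327
```

```bash
python3 go.py .608 .0065 .1 89.5
```

```text
t 13.1 pos [0.4013 0.2381 0.003 ] left(tool) [-0.0827 -0.2337  0.2106] turn 1.4 q7 1.42 F [0.4 0.7 0.3] w 0.0327 tilt x [ 0.082  0.013 -0.997]
```

{"op": "send_rows", "data": {
  "series": [
    [[-0.045, 0, 0, 0], [-0.04, 0, 0, 0], [0, -0.045, 0.035, 0.7], [0, -0.045, 0.035, 0.7], [0, -0.045, 0.035, 0]]
  ]
}}

```text
time_s: 13.6
tcp_pos: [0.489, 0.1264, 0.0977]
eef_rot: [0.191, 1.489, 0.216]
contact_force: [1.0, 0.7, -1.7]
width: 0.0326
```

{"op": "send_rows", "data": {
  "series": [
    [[0, -0.04, 0.035, 0], [0, -0.035, 0.03, 0], [0, 0, 0.01, 0], [0, 0, 0, 0]]
  ]
}}

```text
time_s: 14.0
tcp_pos: [0.5705, 0.0447, 0.1059]
eef_rot: [0.152, 1.482, 0.17]
contact_force: [-0.3, 1.0, -1.0]
width: 0.0324
```

```bash
python3 go.py .610 .0065 .03 89.5
```

```text
t 14.0 pos [0.5705 0.0447 0.1059] left(tool) [ 0.0784 -0.0399  0.0321] turn 1.53 q7 1.81 F [-0.3  1.  -1. ] w 0.0324 tilt x [ 0.087  0.015 -0.996]
```

{"op": "send_rows", "data": {
  "series": [
    [[0.02, -0.04, 0.035, 1.5], [0.03, 0, 0, 0], [0.02, 0, 0, 0], [0, 0, 0, 0]]
  ]
}}

```text
time_s: 14.4
tcp_pos: [0.6056, 0.0156, 0.0401]
eef_rot: [0.2, 1.482, 0.194]
contact_force: [-0.9, 0.9, -1.0]
width: 0.0326
```

```bash
python3 go.py .610 .0065 .008 89.5
```

```text
t 14.4 pos [0.6056 0.0156 0.0401] left(tool) [ 0.0322 -0.0096  0.0016] turn 0.25 q7 1.92 F [-0.9  0.9 -1. ] w 0.0326 tilt x [ 0.087  0.017 -0.996]
```

{"op": "send_rows", "data": {
  "series": [
    [[0.016, -0.01, 0.002, 0], [0.01, 0, 0, 0], [0.003, 0, 0, 0]]
  ]
}}

```text
time_s: 14.7
tcp_pos: [0.6085, 0.0102, 0.0123]
eef_rot: [0.222, 1.483, 0.221]
contact_force: [0.7, 0.4, -1.3]
width: 0.0324
```

```bash
python3 go.py .610 .0065 .008 89.5
```

```text
t 14.7 pos [0.6085 0.0102 0.0123] left(tool) [ 0.0043 -0.0038  0.0011] turn 0.5 q7 1.96 F [ 0.7  0.4 -1.3] w 0.0324 tilt x [ 0.086  0.019 -0.996]
```

{"op": "send_rows", "data": {
  "series": [
    [[0.003, -0.004, 0.001, 0.4], [0.003, 0, 0, 0]]
  ]
}}

```text
time_s: 14.9
tcp_pos: [0.6101, 0.0079, 0.0073]
eef_rot: [0.236, 1.482, 0.229]
contact_force: [-0.0, 0.9, -0.6]
width: 0.0324
```

{"op": "send_rows", "data": {
  "series": [
    [[0.001, 0, 0, 0], [0.001, 0, 0, 0], [0, 0, 0, 0]]
  ],
  "claw": 0.42
}}

```text
time_s: 15.2
tcp_pos: [0.611, 0.0087, 0.0063]
eef_rot: [0.238, 1.48, 0.232]
contact_force: [0.2, -0.5, -0.1]
width: 0.0496
```

{"op": "send_rows", "data": {
  "series": [
    [[-0.045, 0, 0, 0], [-0.045, 0, 0, 0], [0, 0.03, -0.045, 0], [0, 0.03, -0.045, 0], [0, 0.04, -0.045, 0]]
  ]
}}

```text
time_s: 15.7
tcp_pos: [0.4841, 0.0952, 0.0912]
eef_rot: [0.205, 1.472, 0.189]
contact_force: [0.5, 1.1, 0.0]
width: 0.0493
```

{"op": "send_rows", "data": {
  "series": [
    [[0, 0.045, -0.03, 0], [0, 0, 0, 0]]
  ],
  "claw": 0.1
}}

```text
time_s: 15.9
tcp_pos: [0.4506, 0.1433, 0.089]
eef_rot: [0.243, 1.475, 0.235]
contact_force: [1.4, 0.7, -0.1]
width: 0.0757
```

```bash
python3 go.py .436 .137 .07 88.7; python3 - <<'E'
from h import *; from rig import env
p=env.snapshot('top'); o=(180,115);s=4
im=cv2.resize(p['img'][115:260,180:380,::-1],None,fx=s,fy=s,interpolation=cv2.INTER_CUBIC)
draw(im,p,'long',.608,.0065,np.radians(-90.5),.004,s,o); draw(im,p,'tray_two',.596,.2333,np.radians(-90.3),0,s,o)
cv2.imwrite('pics/b3.png',im)
E
```

```text
t 15.9 pos [0.4506 0.1433 0.089 ] left(tool) [ 0.0175 -0.0068 -0.0162] turn 0.92 q7 1.54 F [ 1.4  0.7 -0.1] w 0.0757 tilt x [ 0.093  0.022 -0.995]
```

View pics/b3.png

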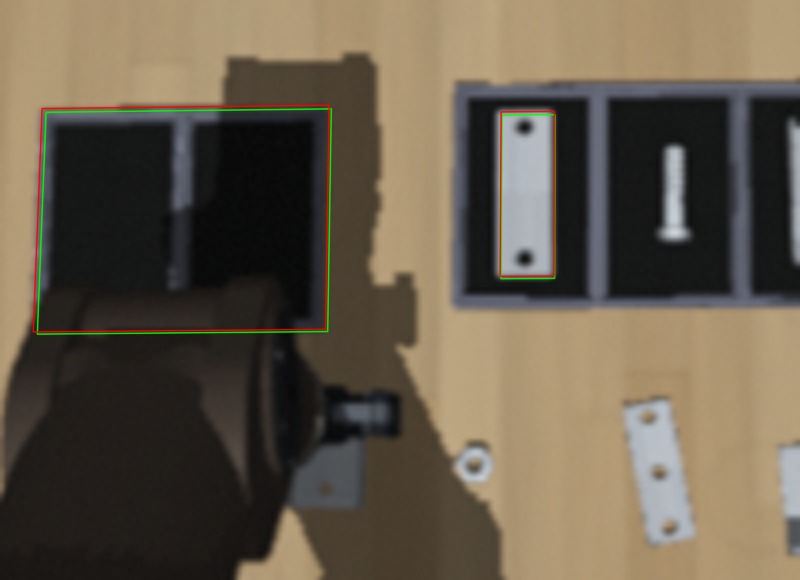

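Long plate is centred in the left pocket, around crop (527,193). Now the saddle.

{"op": "send_rows", "data": {
  "series": [
    [[0.03, -0.007, -0.016, 0.9], [0.03, 0, 0, 0], [0.005, 0, 0, 0]]
  ]
}}

```text
time_s: 16.25
tcp_pos: [0.447, 0.1351, 0.024]
eef_rot: [0.252, 1.465, 0.226]
contact_force: [0.1, 0.2, 0.4]
width: 0.077
```

```bash
python3 go.py .436 .137 .014 88.7
```

```text
t 16.25 pos [0.447  0.1351 0.024 ] left(tool) [ 0.0089  0.0013 -0.0121] turn -0.15 q7 1.68 F [0.1 0.2 0.4] w 0.077 tilt x [ 0.103  0.024 -0.994]
```

{"op": "send_rows", "data": {
  "series": [
    [[0.009, 0.001, -0.012, 0], [0.001, 0, -0.001, 0]]
  ]
}}

```text
time_s: 16.45
tcp_pos: [0.437, 0.1344, 0.0129]
eef_rot: [0.246, 1.465, 0.214]
contact_force: [-0.4, -0.4, 0.1]
width: 0.0764
```

{"op": "send_rows", "data": {
  "series": [
    [[0.001, 0, 0, 0], [0.001, 0, 0, 0], [0.001, 0, 0, 0], [0, 0, 0, 0]]
  ],
  "claw": 1
}}

```text
time_s: 16.85
tcp_pos: [0.4402, 0.1335, 0.0135]
eef_rot: [0.27, 1.462, 0.235]
contact_force: [-0.7, -0.2, -0.7]
width: 0.049
```

```bash
python3 go.py .597 .1868 .1 89.7
```

```text
t 16.85 pos [0.4402 0.1335 0.0135] left(tool) [-0.068   0.0609  0.163 ] turn -1.6 q7 1.69 F [-0.7 -0.2 -0.7] w 0.049 tilt x [ 0.106  0.025 -0.994]
```

{"op": "send_rows", "data": {
  "series": [
    [[-0.045, 0, 0, 0], [-0.025, 0, 0.02, 0], [0, 0.02, 0.045, -0.8], [0, 0.02, 0.045, -0.8], [0, 0.015, 0.045, 0]]
  ]
}}

```text
time_s: 17.35
tcp_pos: [0.5879, 0.1814, 0.1059]
eef_rot: [0.254, 1.467, 0.246]
contact_force: [0.7, -0.0, 0.4]
width: 0.0487
```

```bash
python3 go.py .599 .1868 .04 89.7
```

```text
t 17.35 pos [0.5879 0.1814 0.1059] left(tool) [0.0668 0.0037 0.0044] turn -0.06 q7 1.59 F [ 0.7 -0.   0.4] w 0.0487 tilt x [ 0.101  0.025 -0.995]
```

{"op": "send_rows", "data": {
  "series": [
    [[0.035, 0.003, 0.004, 0], [0.03, 0, 0, 0], [0, 0, 0, 0]]
  ]
}}

```text
time_s: 17.65
tcp_pos: [0.6102, 0.1896, 0.0451]
eef_rot: [0.244, 1.453, 0.239]
contact_force: [-0.5, -0.3, -0.4]
width: 0.0488
```

```bash
python3 go.py .599 .1868 .018 89.7
```

```text
t 17.65 pos [0.6102 0.1896 0.0451] left(tool) [ 0.0255 -0.0036 -0.0142] turn 0.14 q7 1.64 F [-0.5 -0.3 -0.4] w 0.0488 tilt x [ 0.114  0.028 -0.993]
```

{"op": "send_rows", "data": {
  "series": [
    [[0.015, -0.004, -0.014, 0], [0.009, 0, 0, 0]]
  ]
}}

```text
time_s: 17.85
tcp_pos: [0.6004, 0.1859, 0.0219]
eef_rot: [0.24, 1.45, 0.235]
contact_force: [-1.8, -0.9, -0.2]
width: 0.049
```

```bash
python3 go.py .599 .1868 .018 89.7
```

```text
t 17.85 pos [0.6004 0.1859 0.0219] left(tool) [ 0.0037  0.0008 -0.0018] turn 0.11 q7 1.67 F [-1.8 -0.9 -0.2] w 0.049 tilt x [ 0.117  0.028 -0.993]
```

{"op": "send_rows", "data": {
  "series": [
    [[0.004, 0.001, -0.002, 0], [0.001, 0, 0, 0]]
  ]
}}

```text
time_s: 18.05
tcp_pos: [0.6, 0.1873, 0.0183]
eef_rot: [0.243, 1.449, 0.238]
contact_force: [0.6, -0.2, -0.9]
width: 0.0489
```

{"op": "send_rows", "data": {
  "series": [
    [[0.001, 0, 0, 0], [0.001, 0, 0, 0], [0, 0, 0, 0]]
  ],
  "claw": 0.2
}}

```text
time_s: 18.35
tcp_pos: [0.6022, 0.188, 0.0188]
eef_rot: [0.247, 1.445, 0.242]
contact_force: [0.0, -0.3, -0.4]
width: 0.0679
```

{"op": "send_rows", "data": {
  "series": [
    [[-0.045, 0, 0.005, 0], [-0.045, 0, 0.005, 0], [0, -0.045, -0.03, 0], [0, -0.045, -0.03, 0], [0, -0.045, -0.03, -2]]
  ]
}}

```text
time_s: 18.85
tcp_pos: [0.5206, 0.0617, 0.0998]
eef_rot: [0.206, 1.436, 0.248]
contact_force: [0.5, -0.5, -0.4]
width: 0.0683
```

{"op": "send_rows", "data": {
  "series": [
    [[0, -0.045, -0.03, -2], [0, -0.045, -0.03, -2], [0, -0.035, 0, -2], [0, 0, 0, 0]]
  ],
  "claw": 0.42
}}

```text
time_s: 19.25
tcp_pos: [0.47, -0.067, 0.0914]
eef_rot: [0.092, 1.433, 0.236]
contact_force: [0.1, 0.2, 0.7]
width: 0.0492
```

```bash
python3 go.py .4263 -.077 .05 97.9; python3 - <<'E'
from h import *; from rig import env
p=env.snapshot('top'); o=(180,115);s=4
im=cv2.resize(p['img'][115:260,180:380,::-1],None,fx=s,fy=s,interpolation=cv2.INTER_CUBIC)
draw(im,p,'saddle',.596,.1868,0,.004,s,o)
cv2.imwrite('pics/b4.png',im)
E
```

```text
t 19.25 pos [ 0.47   -0.067   0.0914] left(tool) [ 0.0348 -0.0041 -0.0499] turn 0.42 q7 2.22 F [0.1 0.2 0.7] w 0.0492 tilt x [ 0.133  0.032 -0.991]
```

View pics/b4.png

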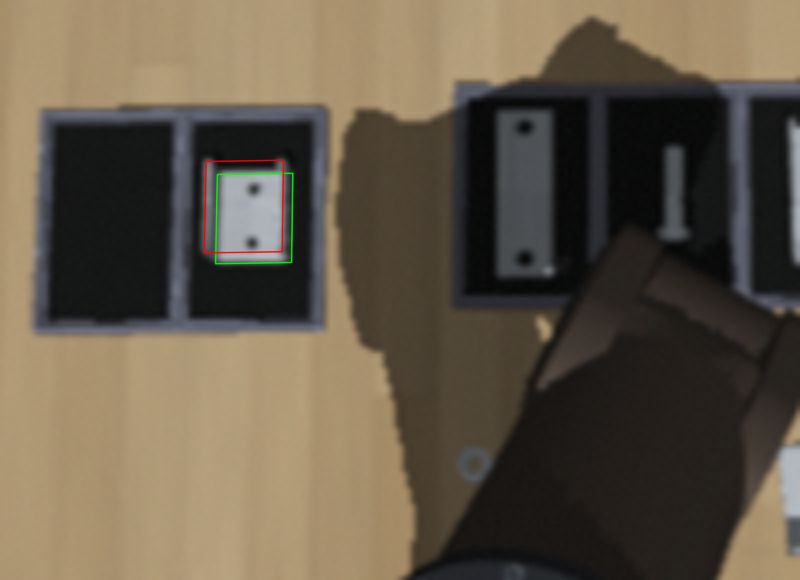

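Saddle is centred in the right pocket, holes around crop (253,216) against a pocket middle of (252,221). Last is the short plate.

{"op": "send_rows", "data": {
  "series": [
    [[0.015, -0.004, -0.045, 0.4], [0.02, 0, -0.005, 0], [0, 0, 0, 0]]
  ]
}}

```text
time_s: 19.6
tcp_pos: [0.4269, -0.0732, 0.0499]
eef_rot: [0.107, 1.431, 0.246]
contact_force: [0.4, -0.0, 0.1]
width: 0.0497
```

```bash
python3 go.py .4263 -.077 .004 97.9
```

```text
t 19.6 pos [ 0.4269 -0.0732  0.0499] left(tool) [ 0.0453 -0.0043 -0.0075] turn 0.11 q7 2.37 F [ 0.4 -0.   0.1] w 0.0497 tilt x [ 0.136  0.034 -0.99 ]
```

{"op": "send_rows", "data": {
  "series": [
    [[0.025, -0.004, -0.008, 0], [0.015, 0, 0, 0], [0.003, 0, 0, 0]]
  ]
}}

```text
time_s: 19.9
tcp_pos: [0.4294, -0.0736, 0.0071]
eef_rot: [0.11, 1.426, 0.254]
contact_force: [-0.7, -0.7, -0.7]
width: 0.0495
```

```bash
python3 go.py .4263 -.077 .0035 97.9
```

```text
t 19.9 pos [ 0.4294 -0.0736  0.0071] left(tool) [ 0.003  -0.0029 -0.004 ] turn 0.39 q7 2.49 F [-0.7 -0.7 -0.7] w 0.0495 tilt x [ 0.139  0.036 -0.99 ]
```

{"op": "send_rows", "data": {
  "series": [
    [[0.004, -0.003, -0.005, 0.4], [0.0015, 0, 0, 0]]
  ]
}}

```text
time_s: 20.1
tcp_pos: [0.4271, -0.0763, 0.0015]
eef_rot: [0.119, 1.425, 0.257]
contact_force: [0.1, 0.0, -0.4]
width: 0.0494
```

{"op": "send_rows", "data": {
  "series": [
    [[0.001, 0, 0, 0], [0.001, 0, 0, 0], [0.001, 0, 0, 0], [0, 0, 0, 0]]
  ],
  "claw": 1
}}

```text
time_s: 20.5
tcp_pos: [0.4284, -0.0763, 0.0017]
eef_rot: [0.115, 1.421, 0.253]
contact_force: [-0.7, -0.8, 0.0]
width: 0.028
```

```bash
python3 go.py .596 .2798 .1 89.7
```

```text
t 20.5 pos [ 0.4284 -0.0763  0.0017] left(tool) [-0.0596  0.3311  0.2267] turn 8.26 q7 2.52 F [-0.7 -0.8  0. ] w 0.028 tilt x [ 0.145  0.037 -0.989]
```

{"op": "send_rows", "data": {
  "series": [
    [[-0.045, 0, 0, 0], [-0.04, 0, 0.01, 4.1], [0, 0.045, 0.02, 4.1], [0, 0.045, 0.02, 0], [0, 0.045, 0.02, 0]]
  ]
}}

```text
time_s: 21.0
tcp_pos: [0.4826, 0.0539, 0.1048]
eef_rot: [0.297, 1.423, 0.267]
contact_force: [0.6, 0.0, -0.3]
width: 0.0277
```

{"op": "send_rows", "data": {
  "series": [
    [[0, 0.045, 0.02, 0], [0, 0.045, 0.02, 0], [0, 0.045, 0.02, 0], [0, 0.03, 0.01, 0], [0, 0, 0, 0]]
  ]
}}

```text
time_s: 21.5
tcp_pos: [0.5574, 0.23, 0.1257]
eef_rot: [0.312, 1.416, 0.293]
contact_force: [0.1, -0.2, -1.1]
width: 0.028
```

```bash
python3 go.py .598 .2798 .05 89.7
```

```text
t 21.5 pos [0.5574 0.23   0.1257] left(tool) [0.083  0.0468 0.0279] turn -0.55 q7 1.49 F [ 0.1 -0.2 -1.1] w 0.028 tilt x [ 0.148  0.045 -0.988]
```

{"op": "send_rows", "data": {
  "series": [
    [[0.02, 0.045, 0.027, -0.5], [0.03, 0, 0, 0], [0.03, 0, 0, 0], [0, 0, 0, 0]]
  ]
}}

```text
time_s: 21.9
tcp_pos: [0.5912, 0.2707, 0.0551]
eef_rot: [0.306, 1.414, 0.299]
contact_force: [-1.1, 0.5, -0.6]
width: 0.0281
```

```bash
python3 go.py .598 .2798 .008 89.7
```

```text
t 21.9 pos [0.5912 0.2707 0.0551] left(tool) [ 0.048   0.0069 -0.0004] turn 0.13 q7 1.53 F [-1.1  0.5 -0.6] w 0.0281 tilt x [ 0.149  0.046 -0.988]
```

{"op": "send_rows", "data": {
  "series": [
    [[0.025, 0.007, 0, 0], [0.016, 0, 0, 0], [0, 0, 0, 0]]
  ]
}}

```text
time_s: 22.2
tcp_pos: [0.598, 0.2771, 0.017]
eef_rot: [0.301, 1.413, 0.292]
contact_force: [0.2, 0.7, -0.8]
width: 0.028
```

```bash
python3 go.py .598 .2798 .0065 89.7
```

```text
t 22.2 pos [0.598  0.2771 0.017 ] left(tool) [ 0.0105  0.0022 -0.0016] turn -0.02 q7 1.56 F [ 0.2  0.7 -0.8] w 0.028 tilt x [ 0.15   0.045 -0.988]
```

{"op": "send_rows", "data": {
  "series": [
    [[0.007, 0.002, -0.002, 0], [0.003, 0, 0, 0], [0.002, 0, 0, 0]]
  ]
}}

```text
time_s: 22.5
tcp_pos: [0.5991, 0.2789, 0.0077]
eef_rot: [0.304, 1.41, 0.293]
contact_force: [0.1, 0.1, -1.1]
width: 0.0277
```

```bash
python3 go.py .598 .2798 .0065 89.7
```

```text
t 22.5 pos [0.5991 0.2789 0.0077] left(tool) [ 0.0011  0.0008 -0.0013] turn -0.1 q7 1.57 F [ 0.1  0.1 -1.1] w 0.0277 tilt x [ 0.153  0.046 -0.987]
```

{"op": "send_rows", "data": {
  "series": [
    [[0.002, 0.001, -0.001, 0], [0.001, 0, 0, 0]]
  ]
}}

```text
time_s: 22.7
tcp_pos: [0.599, 0.2799, 0.0057]
eef_rot: [0.306, 1.409, 0.295]
contact_force: [-5.8, -0.6, 11.7]
width: 0.0281
```

{"op": "send_rows", "data": {
  "series": [
    [[0.001, 0, 0, 0], [0, 0, 0, 0], [0, 0, 0, 0]]
  ],
  "claw": 0.42
}}

```text
time_s: 23.0
tcp_pos: [0.5995, 0.2804, 0.0054]
eef_rot: [0.309, 1.408, 0.298]
contact_force: [-0.3, 0.2, -0.6]
width: 0.0495
```

{"op": "send_rows", "data": {
  "series": [
    [[-0.045, 0, 0.007, 0], [-0.045, 0, 0.007, 0], [-0.045, 0, 0, 0], [0, 0, -0.045, 0], [0, 0, -0.045, 0]]
  ]
}}

```text
time_s: 23.5
tcp_pos: [0.5077, 0.2736, 0.1322]
eef_rot: [0.298, 1.403, 0.282]
contact_force: [-0.8, 0.3, 0.9]
width: 0.0495
```

{"op": "send_rows", "data": {
  "series": [
    [[-0.01, 0.04, -0.045, 0], [-0.01, 0.04, -0.045, 0], [-0.01, 0.04, -0.03, 0], [0, 0.04, 0, 0], [0, 0, 0, 0]]
  ]
}}

```text
time_s: 24.0
tcp_pos: [0.3923, 0.4246, 0.1494]
eef_rot: [0.323, 1.406, 0.308]
contact_force: [0.3, 0.1, -0.5]
width: 0.0492
```

```bash
python3 - <<'E'
from h import *; from rig import env
p=env.snapshot('top'); o=(170,115);s=2.58
im=cv2.resize(p['img'][115:285,170:480,::-1],None,fx=s,fy=s,interpolation=cv2.INTER_CUBIC)
q=env.snapshot('scene'); im2=cv2.resize(q['img'][100:330,160:440,::-1],None,fx=2.6,fy=2.6,interpolation=cv2.INTER_CUBIC)
cv2.imwrite('pics/f1.png',im);cv2.imwrite('pics/f2.png',im2)
E
```

```text
(no output)
```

View pics/f1.png

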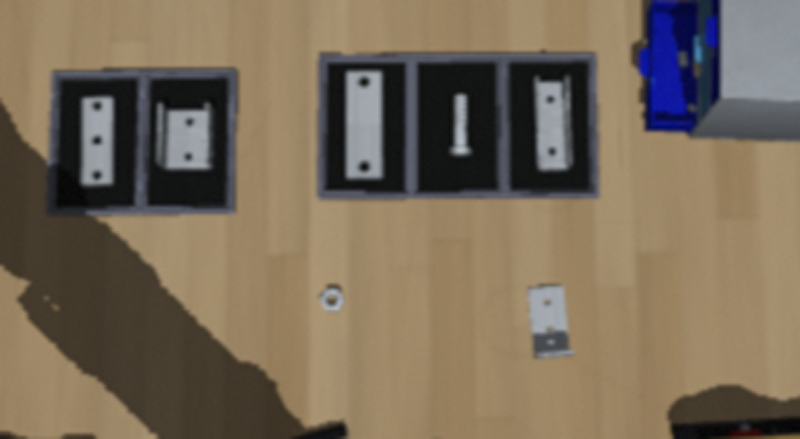

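View pics/f2.png

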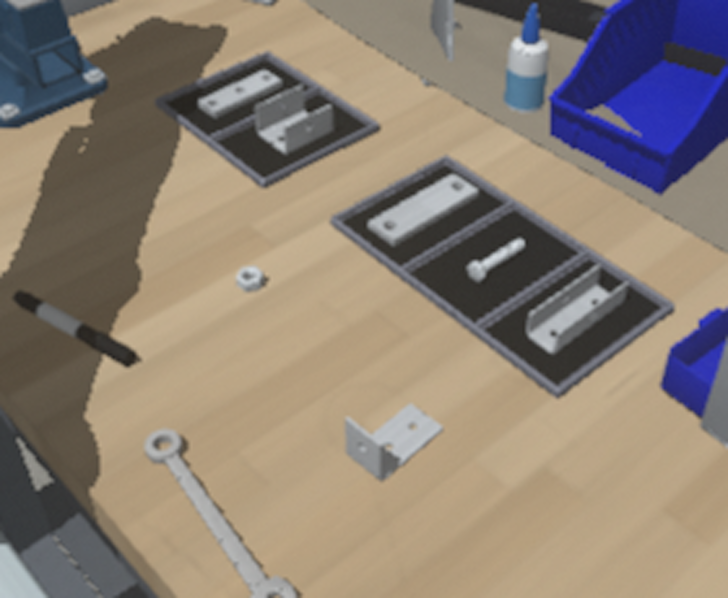

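All five parts sit flat in their pockets, and the nut (331,298) and angle bracket (549,320) have not moved. I hand the job in.

```bash
python3 -c "
from rig import env
print(env.close_job())"
```

```text
the job is handed in; nothing more can be done
None
```

Both kits are made up, and the job was handed in at about 24 s of the 128 s allowed.

| Tray | Left pocket (seen from the robot) | Middle pocket | Right pocket |
|---|---|---|---|
| Three-pocket | longer plate | bolt | U-channel |
| Two-pocket | shorter plate | – | saddle |

- **Final pictures:** the top and scene views show each part flat and lengthwise in its own pocket, with both brackets open side up. Each part looks to be within a few mm of the middle, and the channel looks turned by a degree or two. The angle bracket and nut are where they were, and the gripper is empty and clear of everything.
- **Forces:** the largest force I saw in the readings after each move was about 12 N, when the short plate touched the tray floor.
- **Tool tilt:** the tool drifted to about 9° off vertical over the job, and the moves available could not correct it. It did not visibly affect any placement.
- **Bolt grasp:** I gripped the bolt about 7° off its axis to keep joint 7 inside its range, and it straightened in the jaws.

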